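Gauge a milled block in the bench caliper

TASK

Take the bright aluminium block out of the blue carrier by its two free ends, set it down upright on the green mat and let go, then take it again by its long sides and stand it in the bench gauge between the orange-tabbed sliding jaw and the anvil. Slide the jaw shut by its orange tab until the gauge registers the squeeze - the red pointer in the middle of the green band, and never on as far as the yellow zone - then let go and leave the block clamped there. Leave the black block, the bottle and the screwdriver as they are.

Things in the scene. Friction and masses are not known exactly. Their poses are not given: they have to be found in the camera images.
- block: Loose bright aluminium block, 46 mm long (x), 34 wide (y), 44 high, 0.12-0.24 kg; a groove 12 mm wide, 8 deep runs along x in its top. Origin: centre of its underside. Stands in one of the carrier's two slots, whose walls (40 mm high, 2 mm clear) cover its long sides (y faces); its ends (x faces) are free and stand 4 mm beyond the walls. The gauge measures the 46 mm length.
- black_block: Bystander: black plastic block of exactly the same shape in the other slot of the carrier. Stays there.
- carrier: Fixed blue slotted parts carrier, floor 44 x 122 x 8 mm. Origin: centre of its underside. Two slots, centres at y = +28 and -28 mm, floor of the slots at z = 8 mm, walls 38 mm long in x, up to z = 48 mm; middle wall 18 mm thick, outer walls 8 mm.
- mat: Fixed green mat, 110 x 110 x 3 mm, origin at the centre of its underside: the place to set the block down (anywhere wholly on it) and change the grip.
- gauge: Fixed bench caliper gauge: steel beam 270 mm long (x), 60 wide (y), top at z = 14 mm; origin under its centre. Sliding jaw at -x, blue head with sprung anvil at +x; their faces are 24 mm wide plates square to x, up to z = 60 mm. The space between is only 56 to 74 mm, so the block goes in with its x along the gauge's x, held by its y faces (fingers closing along gauge y).
- bed (a point): The point on the beam's top where the centre of the block's underside should be set down (gauge x = 0, y = 0, z = 14 mm). There the block's ends clear the open jaw by at least 4 mm and the anvil by at least 6 mm.
- jaw (a joint): Sliding jaw, in m: 0 = fully open, grows up to 0.055 as it moves along the gauge's +x towards the anvil. Its measuring face is at gauge x = -31 mm + jaw value. It stays where it is left; friction about 9 N has to be overcome to slide it.
- tab (a point): Point on the jaw's orange tab at the height to hold it, gauge z = 88 mm. The tab is an upright plate 10 mm thick (gauge x), 30 mm wide (gauge y), its top 17 mm above this point; the jaw's top is 28 mm below it. It is 45 mm behind the jaw's measuring face. Pinch it from above, closing along the gauge's x.
- anvil (a joint): Reading of the sprung anvil and its red pointer, in m: 0 = untouched, up to 0.018 as the block is pressed against it along gauge +x; 0.7 N per mm. The pointer's cross bar moves over the head's white top: green band 0.004 to 0.009, yellow zone from 0.0135. The head's setting is unknown: the untouched anvil face is anywhere from gauge x = +29 to +43 mm, so where the squeeze starts is not known.
- bottle: Bystander: amber bottle with black cap, 48 mm diameter, 95 mm high, standing; origin at the centre of its underside.
- screwdriver: Bystander: red-handled screwdriver lying on the bench, 170 mm long along its x.
Things that resemble listed ones, but are neither listed nor needed, are in the scene too. There is more than one size of the mat; the one meant has the size given above. What is shaped like the block but pink or turquoise is not meant.

How it is judged (in metres and radians):
On the way, in this order (a step that is already met when the one before it is completed fails the run):
1. the aluminium block stands upright on the green mat, let go (x of block in the frame of mat between -0.05 and 0.05 m and y of block in the frame of mat between -0.05 and 0.05 m and z of block in the frame of mat between 0 and 0.006 m and angle between block's own z axis and vertical below 0.1 rad and contact force between the fingers and block below 0.1 N and linear speed of block below 0.02 m/s), for 0.2 s.
2. the block stands in the gauge between jaw and anvil, let go (x of block in the frame of gauge between -0.015 and 0.03 m and y of block in the frame of gauge between -0.012 and 0.012 m and z of block in the frame of gauge between 0.011 and 0.018 m and angle between block's own z axis and vertical below 0.1 rad and contact force between the fingers and block below 0.1 N and value of joint anvil below 0.003 m), for 0.2 s.
At the end, for the whole second after the job is handed in: The aluminium block stands on the gauge's beam (within 4 mm of its height, upright and in line within 0.1 rad, within 12 mm of the beam's middle line), at rest, clamped between jaw and anvil, with the pointer in the green band: anvil reading 4 to 9 mm (value of joint anvil between 0.004 and 0.009 m and x of block in the frame of gauge between 0 and 0.04 m and y of block in the frame of gauge between -0.012 and 0.012 m and z of block in the frame of gauge between 0.011 and 0.018 m and angle between block's own z axis and vertical below 0.1 rad and angle between the x axis of block and the x axis of gauge, either way round below 0.1 rad and contact force between block and gauge above 0.5 N and linear speed of block below 0.01 m/s); the robot touches nothing.
It fails at once if the pointer goes into the yellow zone: anvil pressed beyond 13.5 mm (value of joint anvil above 0.0135 m).
It fails at once if the black block, the bottle or the screwdriver is moved more than 25 mm (distance of any of black_block, bottle, screwdriver from where it was at the start of the episode above 0.025 m).
It also fails if it takes over 72 s, if anything falls off the work surface, if the arm or the gripper's body presses on something with over 40 N, if the wrist force passes 120 N, or if a joint passes its speed limit or range.

ROBOT

A 6-joint arm with a two-finger parallel gripper is mounted at the origin on the work surface. World frame = base frame: x ahead of the robot, y to its left, z up, the work surface at z = 0. Lengths are in mm, angles in rad, forces in N, time in s.
With the tool pointing down it reaches from about 350 to 875 mm from the base axis. Payload 4.2 kg.
Tool frame: the origin (TCP) lies at the very end of the fingers, on their centre line; the grasp point (between the pads) lies 19 mm behind it; z points along the fingers, y is the line along which they close (so a half turn about z gives the same grasp; the last joint's range is limited). The gripper opens to 85 mm and grips with 20 to 120 N. Pads are 22 mm wide; open, the fingers measure 114 mm over their backs; the gripper's body (76 mm by 85 mm) begins 54 mm behind the grasp point. The pads swing forward as they close: fully open they stand 13 mm farther back than shut.
Start: joints at [-1.076, 0.385, 0.008, 0, -1.194, -0.259], TCP at [146.03, -607.679, 198.612] pointing down, gripper open.
Joint ranges: [-3.14, 3.14], [-1.21, 2.06], [-1.07, 1.41], [-3.16, 2.05], [-2.99, -0.16], [-3.1, 3.1]. Speed limits (rad/s): [2.79, 2.79, 3.14, 3.14, 3.14, 3.14].

INTERFACE

Orientations are given as a unit quaternion [x, y, z, w].
In Python, from bench import read_state, get_image, get_calibration, job_done gives the robot as it stands.
- The arm moves only by the shell command python3 -m creep 'ROWS'. ROWS is a JSON object of lists of equal length, an entry for each row: "translation": the shift along the world's x, y, z in cm, a list of three; "delta_rot": the turn, a rotation vector about the world's x, y, z in degrees, a list of three; "hand": the finger opening in cm, from 0 to 8.54. A call has 1 to 8 rows; each row is the pose to reach, as a shift and turn from the pose commanded when the call began; what a row does not reach only later rows make up. A row lasts 1/8 s, in which the tool goes at most 62.5 mm and 10.7 degrees, less where a joint would pass 70% of its speed; a pose out of reach is approached as far as the arm can. A call with a gripper value outside its range is refused whole. The fingers move at their own pace and stop on an object; the grip force is fixed at half the most. Time passes only in rows, so rows that repeat a pose let the fingers close. It gives the time, the measured TCP pose, the force, the opening and the grip force at its end, in the units of the state.
- read_state(): the state, without advancing time (a new reading comes with each control period).
- get_image(name): name is "side" or "top" or "wrist"; returns (picture, depth): 384x512x3 uint8, red, green, blue; 384x512 float32, mm along the optical axis (not along the pixel's ray), 0 where there is no reading.
- get_calibration(name): a dict with "intrinsics" (3x3 intrinsics, pixels), "dist" ([k1, k2, p1, p2, k3] as OpenCV has them; the pictures are not rectified), "xyz" and "attitude" of the camera in the world. Camera axes: x right, y down, z forward; pixel columns grow to the right and rows downward; lengths in mm; the calibration is good to about 2 mm. A picture is of the moment at which its call begins: read the wrist's pose just before it. get_calibration takes no time and is no camera call; for the wrist camera it gives the pose at the moment of the call.
- job_done(): hands the job in; it is judged then, once.
The state is a dict: "clock": time; "joints": joint angles; "joint_vel": joint speeds; "joint_efforts": joint torques, N m; "position": TCP position; "ee_rot": TCP orientation; "contact_force": force on the tool from outside, world axes, zero at the start; "wrist_torque": the same for the moment, N m; "gripper_width": finger opening in mm; "grasp_force": force on a finger pad.
Only numpy, scipy, OpenCV 4.12 (cv2) and the standard library are available. Lean on these libraries where they do the work, as an engineer would, in place of code of your own. Each camera call takes 0.05 s, during which the arm holds its last target. There are 200 camera calls.

## Working session

There is one attempt and no reset: what is moved stays moved. The work goes in short steps, Python scripts to look and compute and a shell command to move; the robot and the scene stay as the last step left them, time stands still between calls to the robot, and variables do not carry over. Pictures are saved under pics/ and viewed, at most 10 in all, crops included, and the job is handed in when it is done.

```bash
mkdir -p pics; cat > h.py <<'E'
import numpy as np, cv2, json
from bench import *
from scipy.spatial.transform import Rotation as R
def calib(n):
    c=get_calibration(n);K=np.array(c["intrinsics"],float).reshape(3,3);d=np.array(c["dist"],float)
    a=np.array(c["attitude"],float)
    M=R.from_quat(a).as_matrix() if a.size==4 else a.reshape(3,3)
    return K,d,np.array(c["xyz"],float),M
def pts(cal,uv,depth):
    K,d,t,M=cal;uv=np.asarray(uv,float).reshape(-1,1,2)
    n=cv2.undistortPoints(uv,K,d).reshape(-1,2)
    return (np.c_[n,np.ones(len(n))]*np.asarray(depth).reshape(-1,1))@M.T+t
def plane(cal,uv,z):
    K,d,t,M=cal;n=cv2.undistortPoints(np.asarray(uv,float).reshape(-1,1,2),K,d).reshape(-1,2)
    r=np.c_[n,np.ones(len(n))]@M.T
    return t+r*((z-t[2])/r[:,2:3])
def cloud(cal,D):
    v,u=np.mgrid[:384,:512]
    return pts(cal,np.c_[u.ravel(),v.ravel()],D.ravel()).reshape(384,512,3)
def snap(n,f):
    c=calib(n);I,D=get_image(n);I=np.array(I);cv2.imwrite(f"pics/{f}.png",I[:,:,::-1]);np.savez(f"{f}.npz",I=I,D=D,K=c[0],d=c[1],t=c[2],M=c[3]);return I,D,c
def load(f):
    z=np.load(f+".npz");return z["I"],z["D"],(z["K"],z["d"],z["t"],z["M"])
E
python3 - <<'E'
from h import *
for n in("top","side","wrist"):
    print(n,get_calibration(n)); snap(n,n+"0")
a=[cv2.imread(f"pics/{n}0.png") for n in("top","side")]
s=read_state();print(s)
E
```

```text
top {'intrinsics': array([[452.27891628,   0.        , 258.28794897],
       [  0.        , 452.27891628, 197.21940387],
       [  0.        ,   0.        ,   1.        ]]), 'dist': array([-0.02256494,  0.        ,  0.        ,  0.        ,  0.        ]), 'xyz': array([418.76186619,  19.39695757, 995.66480817]), 'attitude': array([-0.70106824,  0.70947244, -0.05968727,  0.03986992])}
side {'intrinsics': array([[462.51866791,   0.        , 253.02530017],
       [  0.        , 462.51866791, 196.0450491 ],
       [  0.        ,   0.        ,   1.        ]]), 'dist': array([-0.07917931,  0.        ,  0.        ,  0.        ,  0.        ]), 'xyz': array([514.72770432, 784.0698459 , 669.26191166]), 'attitude': array([-0.03107317,  0.89502506, -0.44441749,  0.02139391])}
wrist {'intrinsics': array([[341.13151543,   0.        , 259.7604415 ],
       [  0.        , 341.13151543, 194.2882933 ],
       [  0.        ,   0.        ,   1.        ]]), 'dist': array([-0.01554482,  0.        ,  0.        ,  0.        ,  0.        ]), 'xyz': array([  69.41949784, -627.3330118 ,  373.48098567]), 'attitude': array([0.61124445, 0.77564704, 0.12401364, 0.09681177])}
{'clock': 0.15, 'joints': array([-1.07642787e+00,  3.85393117e-01,  6.95291254e-03, -3.10808196e-04,
       -1.19399647e+00, -2.58602761e-01]), 'joint_vel': array([ 0.00177451, -0.00205915,  0.00458246,  0.00064677,  0.00140885,
       -0.0002527 ]), 'joint_efforts': array([ 3.95716074e-05, -3.92677259e+01,  1.88582754e+01,  4.18861225e+00,
       -3.41608415e-03,  1.36060613e-06]), 'position': array([ 145.88341349, -607.24082341,  197.77622331]), 'ee_rot': array([-1.17553070e-01,  9.93066253e-01,  8.15839361e-04, -1.67202382e-04]), 'contact_force': array([ 0.9164137 , -0.1510385 ,  0.10849407]), 'wrist_torque': array([-0.01571262,  0.02167778,  0.03383565]), 'grasp_force': 0.0, 'gripper_width': 85.31512615215188}
```

View pics/top0.png

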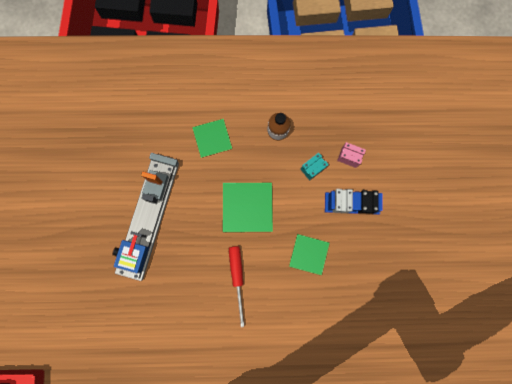

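View pics/side0.png

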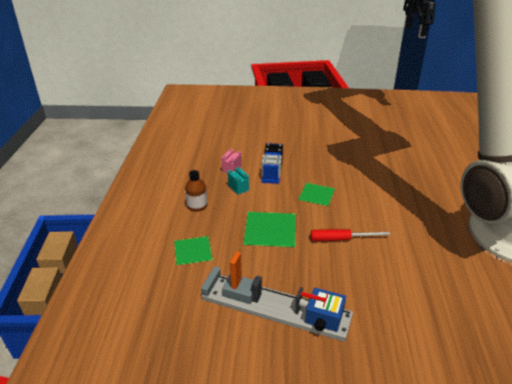

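The top view shows three green mats at (213,138), (247,207) and (310,254). The carrier has the aluminium block at (343,201) and the black one at (370,201), and there are turquoise (315,166) and pink (351,154) decoys. The gauge runs from the jaw at (152,180) to the head at (130,258). The mat I want should be the middle one, and I'll check its size next.

```bash
python3 - <<'E'
from h import *
for f in("top0","side0"):
    I,D,c=load(f);P=cloud(c,D);H=cv2.cvtColor(I,cv2.COLOR_RGB2HSV).astype(int)
    h,s,v=H[...,0],H[...,1],H[...,2]
    g=((h>50)&(h<75)&(s>120)&(v>80)).astype(np.uint8)
    for k in cv2.findContours(g,0,1)[0]:
        if cv2.contourArea(k)<150: continue
        q=plane(c,k.reshape(-1,2),3)
        r=cv2.minAreaRect(q[:,:2].astype(np.float32));print(f,"mat",r)
    n,l,st,ce=cv2.connectedComponentsWithStats(((P[...,2]>9)&(P[...,2]<150)&(D>0)).astype(np.uint8))
    for i in range(1,n):
        if st[i,4]<100: continue
        q=P[l==i]
        if np.abs(q[:,1]).max()>900 or abs(q[:,0]).max()>1000: continue
        print(f,"obj",ce[i].round(),st[i,4],q[:,2].max().round(),cv2.minAreaRect(q[:,:2].astype(np.float32)))
    def rep(nm,m):
        q=P[m&(D>0)]
        if len(q)>5: print(f,nm,len(q),np.median(q,0).round(1),cv2.minAreaRect(q[:,:2].astype(np.float32)))
    near=(P[...,0]>100)&(P[...,0]<800)&(np.abs(P[...,1])<500)
    rep("orange",near&(h>5)&(h<14)&(s>200)&(v>150)&(P[...,2]>70))
    rep("blueCarrier",near&(h>100)&(h<125)&(s>150)&(P[...,1]<0)&(P[...,2]>40))
    rep("alu",near&(s<60)&(v>120)&(P[...,1]<0)&(P[...,2]>35))
    rep("carriertop",near&(P[...,2]>38)&(P[...,1]<-100)&((s<90)|((h>100)&(h<125)))&(P[...,0]<480))
    rep("beam",near&(P[...,1]>150)&(P[...,2]>9)&(P[...,2]<19)&(s<80))
    rep("head",near&(h>100)&(h<125)&(s>150)&(P[...,1]>100)&(P[...,2]>20))
I=cv2.imread("pics/top0.png")
A=cv2.resize(I[140:290,105:185],None,fx=3.9,fy=3.9,interpolation=2);B=cv2.resize(I[135:235,285:395],None,fx=4,fy=4,interpolation=2)
C=np.zeros((585,760,3),np.uint8);C[:A.shape[0],:A.shape[1]]=A;C[:400,315:755]=B;cv2.imwrite("pics/c0.png",C)
E
```

```text
top0 mat ((433.240966796875, -118.35224914550781), (71.84278869628906, 71.37577819824219), 73.92326354980469)
top0 mat ((538.4703369140625, 14.87588119506836), (107.67710876464844, 107.05379486083984), 89.83109283447266)
top0 mat ((696.5667114257812, 93.29693603515625), (72.12881469726562, 71.85796356201172), 15.664711952209473)
top0 obj [279. 126.] 499 100.0 ((710.10302734375, -54.32011413574219), (47.76640319824219, 45.08125305175781), 78.1710205078125)
top0 obj [351. 155.] 445 49.0 ((648.8272094726562, -215.4482421875), (46.28864669799805, 35.88924026489258), 68.05876159667969)
top0 obj [146. 218.] 3693 109.0 ((519.3349609375, 237.68582153320312), (70.85302734375, 270.4605712890625), 73.38826751708984)
top0 obj [314. 166.] 395 49.0 ((623.0047607421875, -131.75759887695312), (34.212032318115234, 47.633644104003906), 37.14794158935547)
top0 obj [355. 202.] 1227 58.0 ((543.6156005859375, -215.2572784423828), (118.41575622558594, 46.48443603515625), 87.14038848876953)
top0 obj [237. 274.] 579 30.0 ((367.5245056152344, 36.92340087890625), (168.36956787109375, 25.579465866088867), 5.878
[... 1951 characters left out ...]
40234)
side0 orange 100 [595.4 221.4 103.3] ((594.0352172851562, 215.9244384765625), (29.959556579589844, 10.124073028564453), 73.89918518066406)
side0 blueCarrier 98 [ 546.9 -167.    45.2] ((546.8493041992188, -192.01821899414062), (74.06280517578125, 36.49030303955078), 87.88227844238281)
side0 alu 1248 [170.2 -14.4 442.2] ((431.6326599121094, -109.80702209472656), (195.48184204101562, 589.7217407226562), 87.39727783203125)
side0 beam 2172 [522.2 244.8  12.7] ((521.5633544921875, 238.49209594726562), (62.10906982421875, 267.843017578125), 73.72208404541016)
side0 head 600 [441.  283.6  48.8] ((437.5896911621094, 270.928955078125), (64.54146575927734, 57.372589111328125), 73.40436553955078)
```

View pics/c0.png

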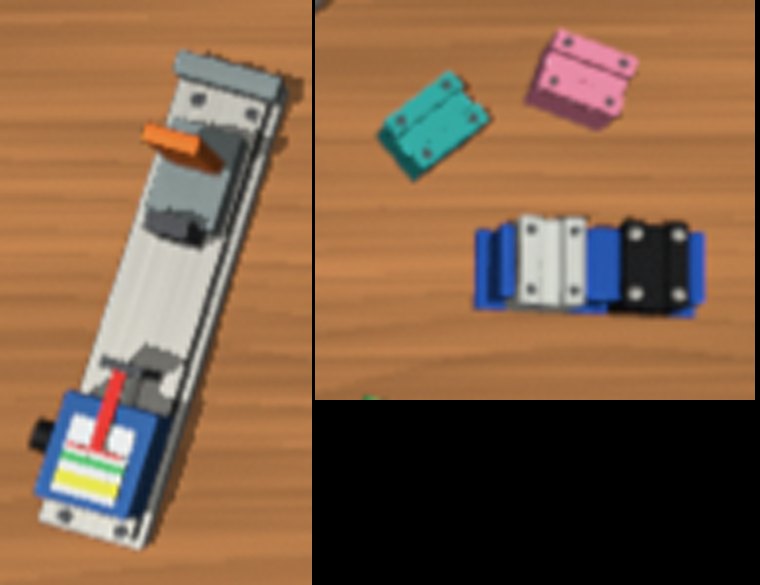

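The crop confirms it: the bright block is in the carrier's left slot, with the black block to its right. The pink and turquoise ones stand loose. Only the middle mat measures about 108 mm, so it is the one meant; the other two are 72 mm. Next I move over the carrier for a wrist view.

```bash
python3 -m creep '{"translation":[[40,42,2],[40,42,2],[40,42,2],[40,42,2],[40,42,2],[40,42,2],[40,42,2],[40,42,2]],"delta_rot":[[0,0,73],[0,0,73],[0,0,73],[0,0,73],[0,0,73],[0,0,73],[0,0,73],[0,0,73]],"hand":[8.5,8.5,8.5,8.5,8.5,8.5,8.5,8.5]}'
```

```text
clock: 1.15
position: [491.7, -244.0, 215.9]
ee_rot: [-0.686, 0.728, 0.0, -0.0]
contact_force: [1.1, -1.1, -0.1]
gripper_width: 84.9
grasp_force: 0.0
```

```bash
python3 -m creep '{"translation":[[4,4,0.3],[4,4,0.3],[4,4,0.3],[4,4,0.3]],"delta_rot":[[0,0,0],[0,0,0],[0,0,0],[0,0,0]],"hand":[8.5,8.5,8.5,8.5]}'
python3 - <<'E'
from h import *
print(read_state()["position"],read_state()["joints"]);snap("wrist","w1")
E
```

```text
clock: 1.65
position: [529.8, -206.7, 218.8]
ee_rot: [-0.685, 0.729, 0.0, -0.0]
contact_force: [-0.7, 0.2, 0.2]
gripper_width: 85.0
grasp_force: 0.0
[ 529.75202102 -206.65723822  218.76514247] [-8.70945629e-02  2.75389343e-01 -1.01018318e-01 -2.04158409e-05
 -1.19486543e+00  2.46615152e-02]
```

View pics/w1.png

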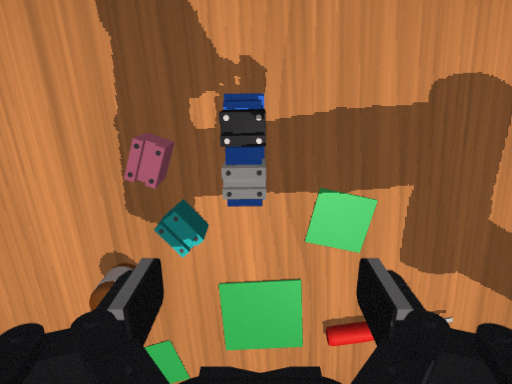

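The wrist view shows the aluminium block at (244,182), with the black one at (243,128) behind it, the mat at (261,315) and the fingers at the bottom. I'll measure the block's top from this view.

```bash
python3 - <<'E'
from h import *
I,D,c=load("w1");P=cloud(c,D);H=cv2.cvtColor(I,cv2.COLOR_RGB2HSV).astype(int);h,s,v=H[...,0],H[...,1],H[...,2]
box=np.zeros(D.shape,bool);box[85:212,212:275]=1
hi=box&(P[...,2]>36)&(P[...,2]<65)
def rep(nm,m,z):
    m=m.astype(np.uint8);n,l,st,_=cv2.connectedComponentsWithStats(m);i=1+np.argmax(st[1:,4]);k=cv2.findContours((l==i).astype(np.uint8),0,1)[0][0].reshape(-1,2)
    print(nm,st[i],np.median(P[l==i],0).round(1),[np.round(x,1) for x in cv2.minAreaRect(plane(c,k,z)[:,:2].astype(np.float32))])
rep("carrier+blocks",hi,50)
rep("alu",box&(s<60)&(v>70)&(P[...,2]>44)&(np.arange(384)[:,None]>150),52)
rep("black",hi&(v<60),52)
g=(h>50)&(h<75)&(s>120)&(v>80)
rep("mat",g,3)
E
```

```text
carrier+blocks [ 218  111   48   96 4079] [ 547.6 -216.2   50. ] [array([ 548.1, -212.8]), array([99.7, 46.3]), np.float64(86.7)]
alu [ 221  165   45   35 1293] [ 548.3 -188.7   52. ] [array([ 548.6, -190.1]), array([36.1, 45.4]), np.float64(88.0)]
black [ 219  111   47   36 1433] [ 545.6 -245.    51.9] [array([ 545.7, -245.4]), array([34.5, 45.3]), np.float64(86.4)]
mat [ 219  279   84   71 5324] [541.3  11.2   3.4] [array([541.7,  14.9]), array([109.6, 108.8]), np.float64(89.9)]
```

```bash
python3 -m creep '{"translation":[[1.9,1.7,-2],[1.9,1.7,-6],[1.9,1.7,-11],[1.9,1.7,-15],[1.9,1.7,-15],[1.9,1.7,-15],[1.9,1.7,-15]],"delta_rot":[[0,0,0.6],[0,0,0.6],[0,0,0.6],[0,0,0.6],[0,0,0.6],[0,0,0.6],[0,0,0.6]],"hand":[8.5,8.5,8.5,8.5,8.5,8.5,8.5]}'
```

```text
clock: 2.58
position: [551.2, -189.0, 70.9]
ee_rot: [-0.689, 0.725, -0.002, 0.001]
contact_force: [0.2, -0.3, 0.4]
gripper_width: 85.1
grasp_force: 0.0
```

```bash
python3 -m creep '{"translation":[[-0.2,-0.1,-3],[-0.2,-0.1,-5.7],[-0.2,-0.1,-5.7],[-0.2,-0.1,-5.7],[-0.2,-0.1,-5.7],[-0.2,-0.1,-5.7],[-0.2,-0.1,-5.7],[-0.2,-0.1,-5.7]],"delta_rot":[[0,0,0],[0,0,0],[0,0,0],[0,0,0],[0,0,0],[0,0,0],[0,0,0],[0,0,0]],"hand":[8.5,8.5,8.5,4,4,4,4,4]}'
python3 -m creep '{"translation":[[0,0,0],[0,0,0]],"delta_rot":[[0,0,0],[0,0,0]],"hand":[4,4]}'
```

```text
clock: 3.58
position: [548.5, -190.0, 14.1]
ee_rot: [-0.689, 0.724, -0.001, 0.001]
contact_force: [-2.4, 1.1, 7.2]
gripper_width: 41.2
grasp_force: 59.6
clock: 3.82
position: [548.5, -190.0, 14.1]
ee_rot: [-0.689, 0.724, -0.001, 0.001]
contact_force: [-1.8, 1.0, 6.8]
gripper_width: 41.5
grasp_force: 59.6
```

```bash
python3 -m creep '{"translation":[[0,0,1],[0,0,3],[0,0,6],[0,0,10],[0,0,10],[0,0,10]],"delta_rot":[[0,0,0],[0,0,0],[0,0,0],[0,0,0],[0,0,0],[0,0,0]],"hand":[3.5,3.5,3.5,3.5,3.5,3.5]}'
python3 - <<'E'
from h import *
snap("wrist","w2");snap("side","s2")
a=cv2.imread("pics/w2.png");b=cv2.imread("pics/s2.png")[80:270,160:360]
b=cv2.resize(b,(396,376));C=np.zeros((384,800,3),np.uint8);C[:,:400]=a[:,60:460];C[:376,402:798]=b;cv2.imwrite("pics/c2.png",C)
E
```

```text
clock: 4.58
position: [546.8, -189.5, 111.4]
ee_rot: [-0.689, 0.725, 0.001, -0.0]
contact_force: [-0.3, -0.1, -2.1]
gripper_width: 40.8
grasp_force: 60.9
```

View pics/c2.png

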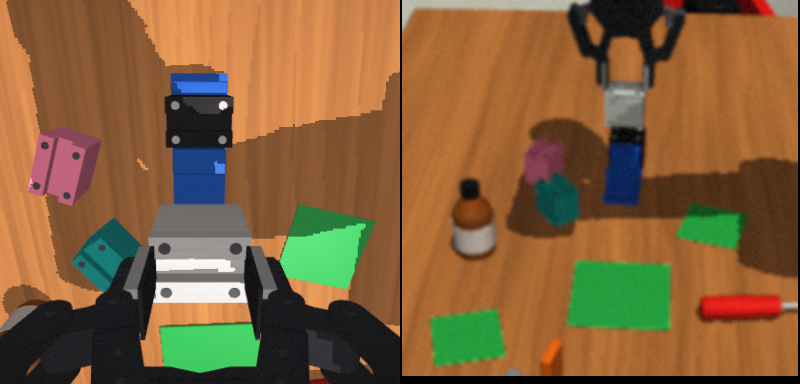

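The right crop shows the block held by its ends, clear of the carrier, and the left crop shows the fingers on its two end faces at (140,290) and (262,290) with its top free. The black block hasn't moved. On to the mat.

```bash
python3 -m creep '{"translation":[[-0.2,5,0],[-0.4,10,0],[-0.6,15,0],[-0.6,20.6,-2],[-0.6,20.6,-6],[-0.6,20.6,-8],[-0.6,20.6,-8],[-0.6,20.6,-8]],"delta_rot":[[0,0,-4],[0,0,-8],[0,0,-13.5],[0,0,-13.5],[0,0,-13.5],[0,0,-13.5],[0,0,-13.5],[0,0,-13.5]],"hand":[3.5,3.5,3.5,3.5,3.5,3.5,3.5,3.5]}'
```

```text
clock: 5.68
position: [542.2, 16.1, 32.1]
ee_rot: [-0.599, 0.801, -0.0, 0.0]
contact_force: [0.4, -0.7, -1.3]
gripper_width: 40.9
grasp_force: 61.1
```

```bash
python3 -m creep '{"translation":[[0,0,-1],[0,0,-1.8],[0,0,-2.1],[0,0,-2.2],[0,0,-2.2]],"delta_rot":[[0,0,0],[0,0,0],[0,0,0],[0,0,0],[0,0,0]],"hand":[3.5,3.5,3.5,3.5,3.5]}'
```

```text
clock: 6.3
position: [541.8, 16.2, 9.9]
ee_rot: [-0.599, 0.801, -0.0, 0.0]
contact_force: [-0.3, 0.5, -2.1]
gripper_width: 41.1
grasp_force: 61.1
```

```bash
python3 -m creep '{"translation":[[0,0,-0.1],[0,0,-0.1],[0,0,-0.1]],"delta_rot":[[0,0,0],[0,0,0],[0,0,0]],"hand":[3.5,3.5,3.5]}'
```

```text
clock: 6.68
position: [541.9, 16.2, 9.3]
ee_rot: [-0.599, 0.801, -0.0, 0.0]
contact_force: [-1.5, -0.8, 1.8]
gripper_width: 41.1
grasp_force: 62.2
```

Touching now, so I release, wait and lift.

```bash
python3 -m creep '{"translation":[[0,0,0],[0,0,0],[0,0,0],[0,0,0],[0,0,4],[0,0,9],[0,0,14],[0,0,14]],"delta_rot":[[0,0,0],[0,0,0],[0,0,0],[0,0,0],[0,0,0],[0,0,0],[0,0,0],[0,0,0]],"hand":[6,8.5,8.5,8.5,8.5,8.5,8.5,8.5]}'
python3 -m creep '{"translation":[[-2,0,4],[-4,0,6],[-6,0,6],[-6,0,6],[-6,0,6]],"delta_rot":[[0,0,-10],[0,0,-20],[0,0,-30],[0,0,-40],[0,0,-50]],"hand":[8.5,8.5,8.5,8.5,8.5]}'
python3 -m creep '{"translation":[[0,0,0],[0,0,0],[0,0,0],[0,0,0],[0,0,0]],"delta_rot":[[0,0,-10],[0,0,-20],[0,0,-30],[0,0,-40],[0,0,-40]],"hand":[8.5,8.5,8.5,8.5,8.5]}'
python3 - <<'E'
from h import *
print(read_state()["joints"]);snap("wrist","w3");snap("side","s3")
E
```

```text
clock: 7.68
position: [544.6, 16.8, 153.6]
ee_rot: [-0.599, 0.8, -0.002, 0.005]
contact_force: [0.2, 0.5, -0.3]
gripper_width: 85.1
grasp_force: 0.0
clock: 8.3
position: [480.9, 16.1, 208.1]
ee_rot: [-0.202, 0.979, 0.0, -0.001]
contact_force: [-0.2, -0.1, -0.3]
gripper_width: 85.4
grasp_force: 0.0
clock: 8.93
position: [481.1, 16.1, 208.0]
ee_rot: [0.142, 0.99, -0.0, -0.001]
contact_force: [0.6, -0.2, 0.4]
gripper_width: 85.0
grasp_force: 0.0
[ 3.71554556e-01  1.31851477e-01 -3.14745483e-01 -3.41062561e-04
 -1.12581121e+00 -2.22639947e+00]
```

View pics/w3.png

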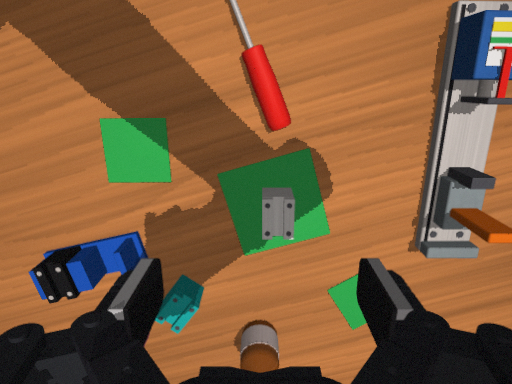

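The wrist view shows the block standing upright on the mat at (278,214), with the bottle at (260,345), the gauge on the right and the jaw tab at (483,225).

```bash
python3 - <<'E'
from h import *
for f,(r0,r1,c0,c1) in {"w3":(175,245,250,310),"s3":(180,250,240,300)}.items():
    I,D,c=load(f);P=cloud(c,D);H=cv2.cvtColor(I,cv2.COLOR_RGB2HSV).astype(int);h,s,v=H[...,0],H[...,1],H[...,2]
    box=np.zeros(D.shape,bool);box[r0:r1,c0:c1]=1
    m=(box&(s<80)&(P[...,2]>40)&(P[...,2]<60)).astype(np.uint8)
    n,l,st,_=cv2.connectedComponentsWithStats(m);i=1+np.argmax(st[1:,4]);k=cv2.findContours((l==i).astype(np.uint8),0,1)[0][0].reshape(-1,2)
    top=(l==i)
    q=P[top];print(f,st[i],np.median(q,0).round(1),[np.round(x,1) for x in cv2.minAreaRect(plane(c,k,47)[:,:2].astype(np.float32))])
E
```

```text
w3 [262 197  33  43 977] [541.7  17.5  47.5] [array([542.4,  17. ]), array([33.6, 48.1]), np.float64(73.8)]
s3 [258 213  22   9 108] [544.9  32.9  44.1] [array([545.5,  37.1]), array([17.6, 47.2]), np.float64(71.9)]
```

```bash
python3 -m creep '{"translation":[[3,0,-2],[6.1,0.1,-4],[6.1,0.1,-9],[6.1,0.1,-13],[6.1,0.1,-13],[6.1,0.1,-13]],"delta_rot":[[0,0,0],[0,0,0],[0,0,0],[0,0,0],[0,0,0],[0,0,0]],"hand":[8.5,8.5,8.5,8.5,8.5,8.5]}'
```

```text
clock: 9.78
position: [544.0, 17.4, 80.3]
ee_rot: [0.142, 0.99, 0.0, 0.001]
contact_force: [-0.2, -1.0, 0.3]
gripper_width: 85.1
grasp_force: 0.0
```

```bash
python3 -m creep '{"translation":[[-0.1,0,-3],[-0.1,0,-6.4],[-0.1,0,-6.4],[-0.1,0,-6.4],[-0.1,0,-6.4],[-0.1,0,-6.4],[-0.1,0,-6.4],[-0.1,0,-6.4]],"delta_rot":[[0,0,0],[0,0,0],[0,0,0],[0,0,0],[0,0,0],[0,0,0],[0,0,0],[0,0,0]],"hand":[8.5,8.5,8.5,5,2.5,2.5,2.5,2.5]}'
python3 -m creep '{"translation":[[0,0,0],[0,0,0],[0,0,0]],"delta_rot":[[0,0,0],[0,0,0],[0,0,0]],"hand":[2.5,2.5,2.5]}'
```

```text
clock: 10.78
position: [541.7, 17.2, 15.0]
ee_rot: [0.143, 0.99, 0.0, 0.0]
contact_force: [0.4, 0.1, -0.9]
gripper_width: 24.8
grasp_force: 0.0
clock: 11.15
position: [541.6, 17.2, 14.8]
ee_rot: [0.143, 0.99, -0.0, -0.0]
contact_force: [0.8, 0.4, 0.2]
gripper_width: 24.7
grasp_force: 0.0
```

The fingers closed to 24.7 mm with no force, so I look before doing anything else.

```bash
python3 - <<'E'
from h import *
snap("wrist","w4");snap("side","s4")
a=cv2.imread("pics/w4.png");b=cv2.imread("pics/s4.png")[130:270,200:350]
b=cv2.resize(b,(402,376));C=np.zeros((384,800,3),np.uint8);C[:,:396]=a[:,60:456];C[:376,398:800]=b;cv2.imwrite("pics/c4.png",C)
E
```

```text
(no output)
```

View pics/c4.png

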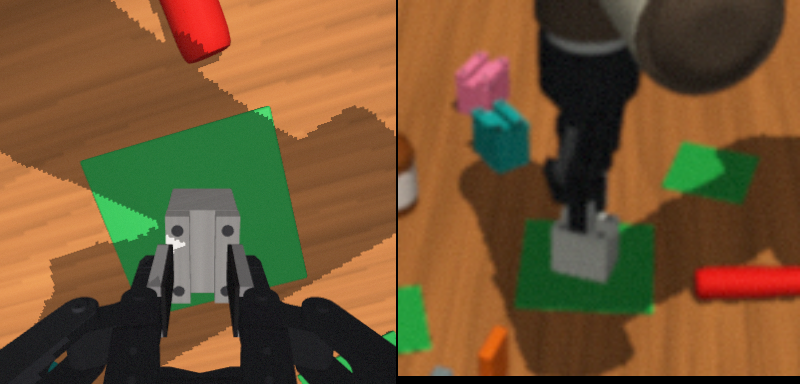

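The block stands properly between the fingers, which almost touch its long sides, so the opening scale reads low. I'll close further.

```bash
python3 -m creep '{"translation":[[0,0,0],[0,0,0],[0,0,0],[0,0,0]],"delta_rot":[[0,0,0],[0,0,0],[0,0,0],[0,0,0]],"hand":[1.5,1,1,1]}'
```

```text
clock: 11.75
position: [541.6, 17.2, 14.8]
ee_rot: [0.143, 0.99, -0.0, -0.0]
contact_force: [0.4, 0.9, -0.2]
gripper_width: 10.2
grasp_force: 0.0
```

```bash
python3 - <<'E'
from h import *
s=read_state();print(s["position"],s["ee_rot"])
snap("wrist","w5");snap("top","t5")
a=cv2.imread("pics/w5.png")[160:384,130:390];a=cv2.resize(a,(520,448))
b=cv2.imread("pics/top0.png")*0+cv2.imread("pics/t5.png");b=cv2.resize(b[170:245,210:285],(270,270))
C=np.zeros((448,800,3),np.uint8);C[:,:520]=a;C[:270,525:795]=b;cv2.imwrite("pics/c5.png",C)
I,D,c=load("w5");P=cloud(c,D)
for v in range(180,384,16): print(v,[(u,*P[v,u].round().astype(int)) for u in (215,235,262,290,305)])
E
```

```text
[541.6345435   17.15346285  14.84389781] [ 1.42538525e-01  9.89789255e-01 -2.13610509e-05 -9.84810560e-06]
180 [(215, np.int64(510), np.int64(-1), np.int64(3)), (235, np.int64(513), np.int64(10), np.int64(3)), (262, np.int64(517), np.int64(25), np.int64(3)), (290, np.int64(521), np.int64(40), np.int64(4)), (305, np.int64(524), np.int64(48), np.int64(4))]
196 [(215, np.int64(519), np.int64(-4), np.int64(3)), (235, np.int64(518), np.int64(9), np.int64(18)), (262, np.int64(522), np.int64(23), np.int64(18)), (290, np.int64(526), np.int64(38), np.int64(18)), (305, np.int64(533), np.int64(46), np.int64(4))]
212 [(215, np.int64(528), np.int64(-7), np.int64(3)), (235, np.int64(518), np.int64(11), np.int64(42)), (262, np.int64(522), np.int64(23), np.int64(39)), (290, np.int64(525), np.int64(36), np.int64(43)), (305, np.int64(543), np.int64(44), np.int64(3))]
228 [(215, np.int64(538), np.int64(-11), np.int64(3)), (235, np.int64(523), np.int64(10), np.int64(48)), (262, np.int64(530), np.int64(21), np.int64(39)), (290, np.int64(530), np.int64(34), np.int64(48)), (305, np.int64(553), np.int64(41)
[... 1615 characters left out ...]
 np.int64(12), np.int64(111)), (262, np.int64(626), np.int64(-7), np.int64(1)), (290, np.int64(528), np.int64(28), np.int64(120)), (305, np.int64(530), np.int64(32), np.int64(118))]
356 [(215, np.int64(524), np.int64(10), np.int64(124)), (235, np.int64(536), np.int64(11), np.int64(112)), (262, np.int64(640), np.int64(-11), np.int64(0)), (290, np.int64(528), np.int64(28), np.int64(125)), (305, np.int64(529), np.int64(31), np.int64(125))]
372 [(215, np.int64(524), np.int64(11), np.int64(129)), (235, np.int64(531), np.int64(13), np.int64(123)), (262, np.int64(533), np.int64(19), np.int64(123)), (290, np.int64(529), np.int64(27), np.int64(129)), (305, np.int64(529), np.int64(31), np.int64(129))]
```

View pics/c5.png

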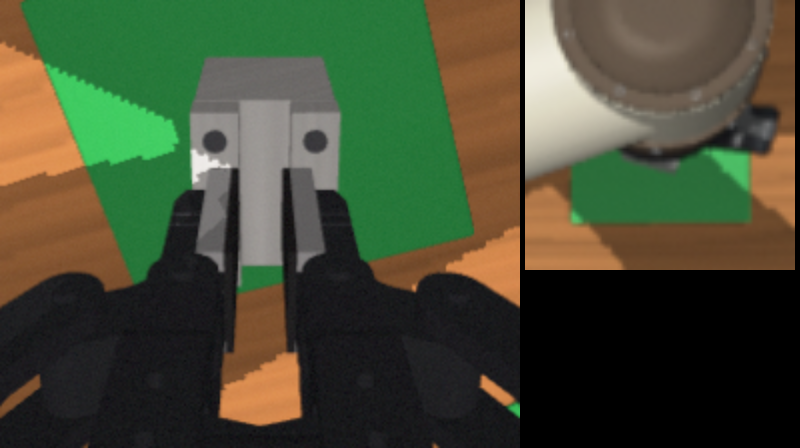

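```bash
python3 - <<'E'
from h import *
for f,zt in(("w1",219),("w2",111.4),("w3",208),("w4",14.8),("w5",14.8)):
    I,D,c=load(f);P=cloud(c,D)
    Q=(P-c[2])@c[3]  # cam frame
    m=(D>0)&(D<220)&(np.arange(384)[:,None]<384)
    H=cv2.cvtColor(I,cv2.COLOR_RGB2HSV)
    fg=m&(H[...,2]<120)
    print(f,"cam z-tcp",(c[2][2]-zt).round(1),"max finger depth/lowest z rel TCP",np.percentile((P[fg][:,2]-zt),[0,1,5]).round(1),"n",fg.sum(),
      "depthmin/max",D[fg].min(),D[fg].max())
I,D,c=load("w2");P=cloud(c,D)
for v in range(200,340,12): print(v,[tuple(P[v,u].round().astype(int).tolist()) for u in (198,206,215,240,260,300,316,325)])
E
```

```text
w1 cam z-tcp 175.6 max finger depth/lowest z rel TCP [45.5 50.4 58.5] n 26261 depthmin/max 73.1588 149.6258
w2 cam z-tcp 175.8 max finger depth/lowest z rel TCP [-5.1  2.6 23.6] n 33913 depthmin/max 72.76736 192.41776
w3 cam z-tcp 175.9 max finger depth/lowest z rel TCP [45.9 50.7 58.8] n 26202 depthmin/max 73.2313 150.20181
w4 cam z-tcp 175.8 max finger depth/lowest z rel TCP [-16.8 -15.2 -14.5] n 46777 depthmin/max 73.23769 219.9966
w5 cam z-tcp 175.9 max finger depth/lowest z rel TCP [-16.7 -15.2 -14.5] n 48306 depthmin/max 73.80358 219.99619
200 [(604, -174, 0), (597, -174, 0), (589, -173, 0), (566, -175, 9), (548, -174, 9), (513, -170, 0), (499, -169, 0), (491, -169, 1)]
212 [(605, -163, 0), (598, -162, 0), (589, -162, 1), (557, -206, 119), (547, -206, 120), (526, -205, 119), (499, -157, 0), (491, -158, 2)]
224 [(606, -151, 0), (599, -151, 1), (569, -207, 136), (557, -206, 135), (547, -206, 135), (528, -205, 135), (499, -146, 1), (491, -146, 1)]
236 [(607, -139, 1), (600, -139, 0), (567, -207, 148), (556, -206, 148), (547, -206, 148), (529, -205, 149), (499, -134, 2), (490, -133
[... 457 characters left out ...]
570, -203, 180), (568, -198, 173), (569, -183, 150), (558, -182, 149), (548, -181, 149), (530, -181, 149), (527, -200, 179), (524, -200, 180)]
296 [(570, -200, 183), (569, -194, 175), (570, -176, 149), (558, -176, 150), (549, -175, 149), (530, -174, 149), (527, -196, 181), (525, -198, 185)]
308 [(570, -195, 184), (569, -189, 176), (599, -61, 1), (574, -60, 1), (554, -57, 0), (515, -56, 1), (527, -192, 182), (525, -196, 188)]
320 [(570, -190, 184), (569, -185, 178), (600, -45, -1), (575, -45, 1), (555, -43, 0), (515, -42, 1), (527, -187, 183), (528, -202, 202)]
332 [(564, -208, 212), (611, -32, 1), (601, -32, 1), (576, -32, 3), (556, -31, 3), (515, -29, 3), (528, -182, 183), (530, -207, 212)]
```

The depth data explains it. The real fingertips are about 35 mm higher than the reported TCP, because the tips read z≈50 while the TCP reads 14.8. In x and y they agree. The fingers closed above the block's top and the block hasn't moved, so I open and go 35 mm lower.

```bash
python3 -m creep '{"translation":[[0,0,1],[0,0,1],[0,0,1],[0,0,0],[0,0,-1.5],[0,0,-2.5],[0,0,-3.4],[0,0,-3.4]],"delta_rot":[[0,0,0],[0,0,0],[0,0,0],[0,0,0],[0,0,0],[0,0,0],[0,0,0],[0,0,0]],"hand":[4,8.5,8.5,8.5,8.5,8.5,8.5,8.5]}'
python3 -m creep '{"translation":[[0,0,0],[0,0,0],[0,0,0],[0,0,0],[0,0,0],[0,0,0]],"delta_rot":[[0,0,0],[0,0,0],[0,0,0],[0,0,0],[0,0,0],[0,0,0]],"hand":[5,2.5,2.5,2.5,2.5,2.5]}'
```

```text
clock: 12.85
position: [541.0, 16.9, -20.2]
ee_rot: [0.143, 0.99, -0.0, -0.001]
contact_force: [0.3, -0.5, -0.5]
gripper_width: 85.0
grasp_force: 0.0
clock: 13.6
position: [542.2, 17.4, -18.5]
ee_rot: [0.142, 0.99, 0.0, 0.001]
contact_force: [-1.6, 1.7, 4.8]
gripper_width: 33.1
grasp_force: 60.6
```

Gripped at 33 mm with 60 N. I lift and go over the gauge for a wrist view.

```bash
python3 -m creep '{"translation":[[0,0,3],[0,0,8],[0,3,13],[0,8,18],[1,14,19],[1,20,19],[1,20,19],[1,20,19]],"delta_rot":[[0,0,0],[0,0,0],[0,0,0],[0,0,0],[0,0,0],[0,0,0],[0,0,0],[0,0,0]],"hand":[2.5,2.5,2.5,2.5,2.5,2.5,2.5,2.5]}'
python3 -m creep '{"translation":[[0,0,0],[0,0,0]],"delta_rot":[[0,0,0],[0,0,0]],"hand":[2.5,2.5]}'
python3 - <<'E'
from h import *
print(read_state()["joints"]);snap("wrist","w6")
E
```

```text
clock: 14.6
position: [550.6, 217.0, 169.4]
ee_rot: [0.142, 0.99, -0.001, -0.001]
contact_force: [-0.7, -0.2, -2.4]
gripper_width: 33.3
grasp_force: 60.4
clock: 14.85
position: [551.6, 215.9, 170.7]
ee_rot: [0.143, 0.99, -0.0, -0.0]
contact_force: [-0.3, 0.4, -1.6]
gripper_width: 33.2
grasp_force: 60.4
[ 6.46122596e-01  3.50561851e-01 -1.16768316e-01 -8.97254471e-05
 -1.10403454e+00 -2.50467628e+00]
```

View pics/w6.png

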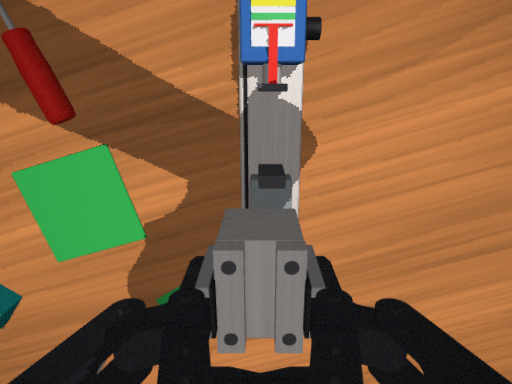

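The view shows the jaw's face plate at (271,170), the anvil plate at (272,88), the pointer bar at (273,25) and the beam's edges at columns 241 and 302. The held block is in line with the beam. I'll measure all of these.

```bash
python3 - <<'E'
from h import *
I,D,c=load("w6");P=cloud(c,D);Z=P[...,2]
L=[];Rr=[];W=[]
for v in range(68,200,2):
    u=np.where((Z[v]>9)&(np.arange(512)>225)&(np.arange(512)<315))[0]
    if len(u)>20: L.append((u[0]-.5,v));Rr.append((u[-1]+.5,v))
a=plane(c,L,14);b=plane(c,Rr,14)
def fit(q):
    q=q[:,:2];vx,vy,x,y=cv2.fitLine(q.astype(np.float32),cv2.DIST_HUBER,0,.01,.01).ravel();
    if vx>0: vx,vy=-vx,-vy
    return np.array([vx,vy]),np.array([x,y])
(d1,p1),(d2,p2)=fit(a),fit(b);print("dirs",[np.degrees(np.arctan2(d[1],d[0])).round(2) for d in(d1,d2)])
d=(d1+d2)/2;d/=np.linalg.norm(d);n=np.array([-d[1],d[0]])
print("edges n",p1@n,p2@n,"mid",(p1@n+p2@n)/2)
# along-axis profile of tall points in the plates region
S=P[...,:2]@d;N=P[...,:2]@n
mid=(p1@n+p2@n)/2
for u in(262,268,280,284):
    print(u,[(v,S[v,u].round(1),Z[v,u].round(0)) for v in list(range(78,98,2))+list(range(158,190,3))])
t=read_state()["position"];print("tcp s,n",t[:2]@d,t[:2]@n,"d",d,"n",n)
gr=(Z>150)&(D>0)&(np.arange(384)[:,None]>205)&(np.arange(384)[:,None]<345)
A=I.astype(int)
top=gr&(np.abs(A[...,0]-A[...,2])<30)&(A[...,0]>75)&(np.arange(512)>210)&(np.arange(512)<310)
print("block top",np.median(P[top],0))
# block side edges
for v in (260,290,320,340): print(v,[(u,P[v,u].round(0).tolist()) for u in (222,232,260,290,300)])
E
```

```text
dirs [np.float32(163.74), np.float32(163.58)]
edges n -341.25888 -401.05994 mid -371.15942
262 [(78, np.float64(-386.2), np.float64(38.0)), (80, np.float64(-387.8), np.float64(37.0)), (82, np.float64(-389.4), np.float64(37.0)), (84, np.float64(-391.0), np.float64(60.0)), (86, np.float64(-392.5), np.float64(61.0)), (88, np.float64(-394.1), np.float64(60.0)), (90, np.float64(-395.6), np.float64(61.0)), (92, np.float64(-398.3), np.float64(15.0)), (94, np.float64(-400.1), np.float64(14.0)), (96, np.float64(-401.9), np.float64(15.0)), (158, np.float64(-461.0), np.float64(15.0)), (161, np.float64(-464.0), np.float64(15.0)), (164, np.float64(-466.5), np.float64(17.0)), (167, np.float64(-466.8), np.float64(28.0)), (170, np.float64(-466.6), np.float64(41.0)), (173, np.float64(-466.9), np.float64(51.0)), (176, np.float64(-466.9), np.float64(61.0)), (179, np.float64(-469.7), np.float64(61.0)), (182, np.float64(-472.4), np.float64(61.0)), (185, np.float64(-475.0), np.float64(61.0)), (188, np.float64(-478.1), np.float64(60.0))]
268 [(78, np.float64(-386.5), np.float64(60.0)), (80, np.float64(-388
[... 2822 characters left out ...]
8] n [-0.28136048 -0.9596021 ]
block top [542.60585245 216.48576131 229.85025067]
260 [(222, [531.0, 207.0, 236.0]), (232, [532.0, 210.0, 237.0]), (260, [539.0, 219.0, 228.0]), (290, [538.0, 230.0, 237.0]), (300, [539.0, 234.0, 237.0])]
290 [(222, [542.0, 203.0, 237.0]), (232, [544.0, 206.0, 236.0]), (260, [552.0, 215.0, 228.0]), (290, [550.0, 227.0, 237.0]), (300, [551.0, 231.0, 237.0])]
320 [(222, [556.0, 198.0, 236.0]), (232, [556.0, 203.0, 238.0]), (260, [565.0, 211.0, 230.0]), (290, [563.0, 224.0, 236.0]), (300, [564.0, 228.0, 237.0])]
340 [(222, [565.0, 195.0, 236.0]), (232, [566.0, 199.0, 237.0]), (260, [769.0, 151.0, -0.0]), (290, [572.0, 221.0, 236.0]), (300, [573.0, 225.0, 237.0])]
```

```bash
python3 -m creep '{"translation":[[-1.6,1,0],[-3.2,1.8,-1],[-3.2,1.8,-4],[-3.2,1.8,-8],[-3.2,1.8,-11],[-3.2,1.8,-11],[-3.2,1.8,-11],[-3.2,1.8,-11]],"delta_rot":[[0,0,0],[0,0,0],[0,0,0],[0,0,0],[0,0,0],[0,0,0],[0,0,0],[0,0,0]],"hand":[2.5,2.5,2.5,2.5,2.5,2.5,2.5,2.5]}'
python3 - <<'E'
from h import *
d=np.array([-.9596,.2814]);n=np.array([-.2814,-.9596]);t=read_state()["position"];print(t,t[:2]@d+435.8,t[:2]@n+371.16)
E
```

```text
clock: 15.9
position: [520.6, 236.0, 62.7]
ee_rot: [0.142, 0.99, 0.001, 0.001]
contact_force: [0.5, -0.2, -2.1]
gripper_width: 33.2
grasp_force: 60.3
[520.59152174 236.00323299  62.68514153] 2.6516855045869647 -1.803156597621694
```

```bash
python3 -m creep '{"translation":[[-0.05,-0.15,-2],[-0.05,-0.15,-4],[-0.05,-0.15,-6],[-0.05,-0.15,-6.5],[-0.05,-0.15,-6.7],[-0.05,-0.15,-6.8],[-0.05,-0.15,-6.8]],"delta_rot":[[0,0,0],[0,0,0],[0,0,0],[0,0,0],[0,0,0],[0,0,0],[0,0,0]],"hand":[2.5,2.5,2.5,2.5,2.5,2.5,2.5]}'
python3 - <<'E'
from h import *
d=np.array([-.9596,.2814]);n=np.array([-.2814,-.9596]);t=read_state()["position"];print(t,t[:2]@d+435.8,t[:2]@n+371.16)
E
```

```text
clock: 16.77
position: [519.5, 233.9, -6.5]
ee_rot: [0.143, 0.99, 0.0, 0.0]
contact_force: [0.4, -0.5, -1.5]
gripper_width: 33.5
grasp_force: 60.3
[519.54336189 233.9461977   -6.45383671] 3.0786499653050328 0.46572664918539886
```

```bash
python3 -m creep '{"translation":[[0,0,-0.1],[0,0,-0.1],[0,0,-0.1]],"delta_rot":[[0,0,0],[0,0,0],[0,0,0]],"hand":[2.5,2.5,2.5]}'
```

```text
clock: 17.15
position: [519.5, 233.9, -7.5]
ee_rot: [0.142, 0.99, 0.0, 0.0]
contact_force: [-1.6, -0.4, 4.0]
gripper_width: 33.2
grasp_force: 60.8
```

```bash
python3 -m creep '{"translation":[[0,0,0],[0,0,0],[0,0,0],[0,0,0],[0,0,3],[0,0,8],[0,0,14],[0,0,18]],"delta_rot":[[0,0,0],[0,0,0],[0,0,0],[0,0,0],[0,0,0],[0,0,0],[0,0,0],[0,0,0]],"hand":[5,7,7,7,7,7,7,7]}'
python3 -m creep '{"translation":[[2,-0.5,1],[4,-1,1],[4,-1,1],[4,-1,1]],"delta_rot":[[0,0,0],[0,0,0],[0,0,0],[0,0,0]],"hand":[7,7,7,7]}'
python3 - <<'E'
from h import *
I,D,c=snap("wrist","w7");P=cloud(c,D)
d=np.array([-.9596,.2814]);n=np.array([-.2814,-.9596]);t=read_state()["position"];print(t,t[:2]@d+435.8,t[:2]@n+371.16)
X=P[...,:2]@d+435.8;Y=P[...,:2]@n+371.16;Z=P[...,2]
m=(abs(Z-58)<4)&(abs(Y)<25)&(X>-27)&(X<34);m&=D>0
k=max(cv2.findContours(m.astype(np.uint8),0,1)[0],key=cv2.contourArea).reshape(-1,2)
q=plane(c,k,58);print("block",cv2.minAreaRect(np.c_[q[:,:2]@d+435.8,q[:,:2]@n+371.16].astype(np.float32)),np.median(Z[m]))
H=cv2.cvtColor(I,cv2.COLOR_RGB2HSV);o=(H[...,0]>5)&(H[...,0]<15)&(H[...,1]>200)&(Z>90)&(abs(Y)<40)
if o.sum(): print("tab",o.sum(),X[o].min(),X[o].max(),Y[o].min(),Y[o].max(),np.median(Z[o]),Z[o].max())
E
```

```text
clock: 18.15
position: [519.9, 234.1, 175.0]
ee_rot: [0.142, 0.99, 0.001, 0.001]
contact_force: [1.3, 0.5, -0.4]
gripper_width: 70.1
grasp_force: 0.0
clock: 18.65
position: [558.5, 223.5, 181.3]
ee_rot: [0.143, 0.99, -0.0, -0.001]
contact_force: [-0.1, -0.7, -0.6]
gripper_width: 69.7
grasp_force: 0.0
[558.4144986  223.58945706 181.43051769] -37.13647963778976 -0.5342829020113982
block ((1.7342967987060547, 13.52834415435791), (10.513187408447266, 44.973777770996094), 89.52740478515625) 58.65566475066089
tab 603 -79.89875274048012 41.06382831457063 -34.7504447309268 35.50807304350758 104.81747230898361 357.2403525005169
```

View pics/w7.png

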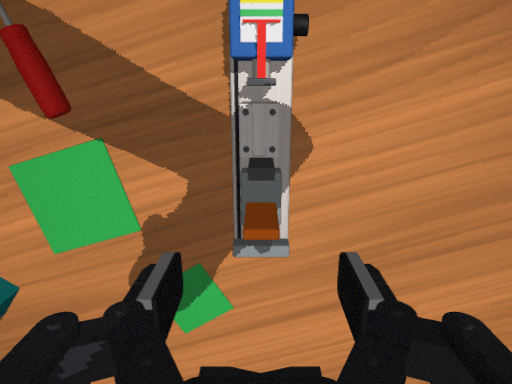

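The wrist view shows the block standing in the gauge between the jaw plate (262,168) and the anvil plate (262,81), upright and let go. The pointer bar is at its zero position (262,21) and the tab is at (262,221). Next I turn 90° and go over the tab.

```bash
python3 -m creep '{"translation":[[1,-0.3,0],[2,-0.6,0],[3.7,-1.1,0],[3.7,-1.1,0],[3.7,-1.1,0],[3.7,-1.1,0],[3.7,-1.1,0],[3.7,-1.1,0]],"delta_rot":[[0,0,10],[0,0,20],[0,0,30],[0,0,40],[0,0,50],[0,0,60],[0,0,70],[0,0,80]],"hand":[6,6,6,6,6,6,6,6]}'
python3 -m creep '{"translation":[[0,0,0],[0,0,-1],[0,0,-3],[0,0,-4],[0,0,-4]],"delta_rot":[[0,0,10],[0,0,10],[0,0,10],[0,0,10],[0,0,10]],"hand":[6,6,6,6,6]}'
cat > g.py <<'E'
from h import *
d=np.array([-.9596,.2814]);n=np.array([-.2814,-.9596])
def gx():
    t=read_state();p=t["position"];r=R.from_quat(t["ee_rot"]).as_matrix()[:,1];print("gauge x,y,z",(p[:2]@d+435.8).round(1),(p[:2]@n+371.16).round(1),p[2].round(1),"yaw y",np.degrees(np.arctan2(r[1],r[0])).round(1),t["clock"])
E
python3 - <<'E'
from g import *
gx();I,D,c=snap("wrist","w8");P=cloud(c,D);X=P[...,:2]@d+435.8;Y=P[...,:2]@n+371.16;Z=P[...,2]
H=cv2.cvtColor(I,cv2.COLOR_RGB2HSV);o=(H[...,0]>5)&(H[...,0]<15)&(H[...,1]>200)&(abs(Z-105)<4)&(abs(Y)<25)
print("tab",o.sum(),np.percentile(X[o],[1,50,99]),np.percentile(Y[o],[1,99]))
f=(D>0)&(D<200)&(Z>100)&(abs(Y)<60)&(H[...,2]<110);print("low finger z rel tcp",np.percentile(Z[f],[0,.5])-read_state()["position"][2])
E
```

```text
clock: 19.7
position: [595.4, 212.9, 181.8]
ee_rot: [-0.53, 0.848, 0.0, -0.0]
contact_force: [-0.0, -0.5, 0.3]
gripper_width: 59.8
grasp_force: 0.0
clock: 20.32
position: [595.5, 212.4, 140.6]
ee_rot: [-0.599, 0.801, 0.0, -0.001]
contact_force: [-0.1, 0.6, 0.3]
gripper_width: 60.0
grasp_force: 0.0
gauge x,y,z -75.8 -0.2 140.6 yaw y 163.5 20.325
tab 594 [-80.30775992 -75.63433605 -70.90216947] [-13.55307978  14.70966409]
low finger z rel tcp [36.63388209 41.3574145 ]
```

```bash
python3 -m creep '{"translation":[[0,0,-3],[0,0,-7],[0,0,-10],[0,0,-10],[0,0,-10],[0,0,-10],[0,0,-10],[0,0,-10]],"delta_rot":[[0,0,0],[0,0,0],[0,0,0],[0,0,0],[0,0,0],[0,0,0],[0,0,0],[0,0,0]],"hand":[6,6,6,6,3,0.5,0.5,0.5]}'
python3 -m creep '{"translation":[[0,0,0],[0,0,0],[0,0,0]],"delta_rot":[[0,0,0],[0,0,0],[0,0,0]],"hand":[0.3,0.3,0.3]}'
python3 -c "from g import *;gx()"
```

```text
clock: 21.38
position: [594.4, 213.9, 43.7]
ee_rot: [-0.599, 0.801, 0.001, -0.0]
contact_force: [-8.4, 3.9, 6.8]
gripper_width: 8.9
grasp_force: 60.3
clock: 21.75
position: [594.5, 213.9, 43.8]
ee_rot: [-0.599, 0.801, 0.001, -0.0]
contact_force: [-9.1, 4.2, 6.9]
gripper_width: 9.1
grasp_force: 60.2
gauge x,y,z -74.5 -1.3 43.8 yaw y 163.6 21.75
```

```bash
python3 -m creep '{"translation":[[-0.36,0.1,0],[-0.72,0.2,0],[-1.08,0.31,0],[-1.44,0.42,0],[-1.73,0.51,0],[-1.92,0.56,0],[-1.92,0.56,0],[-1.92,0.56,0]],"delta_rot":[[0,0,0],[0,0,0],[0,0,0],[0,0,0],[0,0,0],[0,0,0],[0,0,0],[0,0,0]],"hand":[0.3,0.3,0.3,0.3,0.3,0.3,0.3,0.3]}'
cat > look.py <<'E'
from g import *
import sys
gx();I,D,c=snap("wrist",sys.argv[1]);P=cloud(c,D);X=P[...,:2]@d+435.8;Y=P[...,:2]@n+371.16;Z=P[...,2]
H=cv2.cvtColor(I,cv2.COLOR_RGB2HSV).astype(int);h,s,v=H[...,0],H[...,1],H[...,2]
B=(X>35)&(X<130)&(abs(Y)<40)&(Z>35)&(Z<75)
for nm,m in(("green",(h>45)&(h<80)&(s>100)),("yellow",(h>22)&(h<35)&(s>100)),("red",((h<5)|(h>174))&(s>150)&(v>90))):
    m=m&B
    if m.sum(): print(nm,m.sum(),"x",np.percentile(X[m],[2,50,98]).round(1),"y",np.percentile(Y[m],[2,98]).round(1),"z",np.median(Z[m]).round())
    if nm=="red":
        for y0 in range(-24,25,3):
            k=m&(abs(Y-y0)<1.5)
            if k.sum()>2: print("  red y",y0,X[k].min().round(1),X[k].max().round(1),k.sum())
E
python3 look.py w9
```

```text
clock: 22.75
position: [581.1, 218.0, 43.8]
ee_rot: [-0.599, 0.801, -0.002, 0.004]
contact_force: [9.4, -4.8, -0.4]
gripper_width: 9.5
grasp_force: 59.5
gauge x,y,z -60.5 -1.6 43.8 yaw y 163.6 22.75
red 647 x [45.9 57.7 69. ] y [-11.    3.5] z 60.0
  red y -15 60.7 62.0 6
  red y -12 61.2 62.3 9
  red y -9 61.2 62.3 6
  red y -3 45.4 70.4 178
  red y 0 45.1 69.7 231
  red y 3 45.6 69.1 217
```

The 10 viewings are used up, so the pointer gets read numerically from here. I compare the zero-reading frame (w7) with the current wrist and side views.

```bash
cat > rd.py <<'E'
from g import *
def rd(f):
    I,D,c=load(f);z=np.full((384,512),0.);v_,u_=np.mgrid[:384,:512]
    P=plane(c,np.c_[u_.ravel(),v_.ravel()],60).reshape(384,512,3);X=P[...,:2]@d+435.8;Y=P[...,:2]@n+371.16
    H=cv2.cvtColor(I,cv2.COLOR_RGB2HSV).astype(int);h,s,v=H[...,0],H[...,1],H[...,2]
    B=(X>30)&(X<140)&(abs(Y)<45)
    print(f,"in-view X",X[B].min().round(),X[B].max().round(),"Y",Y[B].min().round(),Y[B].max().round())
    for nm,m in(("green",(h>40)&(h<85)&(s>90)),("yellow",(h>22)&(h<35)&(s>100)),("blue",(h>100)&(h<128)&(s>130)),("red",((h<6)|(h>172))&(s>150)&(v>90))):
        m=m&B
        if m.sum()>3: print(" ",nm,m.sum(),"x",np.percentile(X[m],[2,50,98]).round(1),"y",np.percentile(Y[m],[2,98]).round(1))
        if nm=="red":
            w=[(y0,X[m&(abs(Y-y0)<1.2)]) for y0 in range(-21,22,3)]
            print("   red", [(y,a.min().round(1),a.max().round(1),len(a)) for y,a in w if len(a)])
E
python3 - <<'E'
from rd import *
snap("side","s9");snap("top","t9")
for f in("w6","w7","w9","side0","s9","top0","t9"): rd(f)
E
```

```text
w6 in-view X 30.0 105.0 Y -45.0 45.0
  green 288 x [92.  94.  96.1] y [-16.3  16.2]
  yellow 270 x [101.5 103.2 104.9] y [-16.5  15.9]
  blue 1896 x [ 60.5  73.7 104.2] y [-24.9  24.3]
  red 588 x [46.3 69.7 88.5] y [-10.6   9.6]
   red [(-15, np.float64(87.8), np.float64(88.5), 4), (-12, np.float64(87.8), np.float64(88.5), 6), (-9, np.float64(87.8), np.float64(88.5), 6), (-6, np.float64(87.8), np.float64(88.5), 6), (-3, np.float64(45.5), np.float64(88.5), 136), (0, np.float64(45.5), np.float64(88.5), 180), (3, np.float64(45.6), np.float64(88.5), 97), (6, np.float64(87.8), np.float64(88.5), 8), (9, np.float64(87.8), np.float64(88.5), 8), (12, np.float64(87.8), np.float64(88.5), 6), (15, np.float64(87.8), np.float64(88.5), 2)]
w7 in-view X 30.0 103.0 Y -45.0 45.0
  green 258 x [92.2 94.  95.7] y [-16.7  16. ]
  yellow 128 x [101.3 102.  102.7] y [-16.3  15.2]
  blue 1741 x [ 59.8  72.6 102. ] y [-25.2  24.2]
  red 560 x [46.7 70.4 88.6] y [-10.5   9.7]
   red [(-15, np.float64(87.9), np.float64(88.6), 2), (-12, np.float64(87.9), np.float64(88.6), 6), (-9, np.float64(87.9), np.float64(
[... 1606 characters left out ...]
5.0
  green 25 x [96.3 97.7 99.1] y [-12.8  18.4]
  yellow 52 x [105.7 108.7 111.7] y [-13.9  17.8]
  blue 348 x [ 65.4  88.5 119.7] y [-22.   33.9]
  red 67 x [49.7 68.7 89.5] y [-2.2  4.3]
   red [(-3, np.float64(53.9), np.float64(73.1), 4), (0, np.float64(48.9), np.float64(89.2), 24), (3, np.float64(50.3), np.float64(90.5), 24)]
t9 in-view X 30.0 140.0 Y -45.0 45.0
  green 25 x [96.3 97.7 99.1] y [-12.8  18.4]
  yellow 50 x [105.9 108.8 111.7] y [-13.9  17.9]
  blue 347 x [ 65.6  88.9 119.7] y [-22.   33.9]
  red 67 x [49.7 68.7 89.5] y [-2.2  4.3]
   red [(-3, np.float64(53.9), np.float64(73.1), 4), (0, np.float64(48.9), np.float64(89.2), 24), (3, np.float64(50.3), np.float64(90.5), 24)]
```

```bash
python3 -m creep '{"translation":[[-0.3,0.08,0],[-0.6,0.17,0],[-0.86,0.25,0],[-0.86,0.25,0],[-0.86,0.25,0]],"delta_rot":[[0,0,0],[0,0,0],[0,0,0],[0,0,0],[0,0,0]],"hand":[0.3,0.3,0.3,0.3,0.3]}'
python3 - <<'E'
from rd import *
gx();snap("wrist","w10");snap("top","t10")
for f in("w10","t10"):rd(f)
E
```

```text
clock: 23.52
position: [572.5, 220.6, 43.8]
ee_rot: [-0.599, 0.801, -0.002, 0.004]
contact_force: [8.6, -4.2, 0.5]
gripper_width: 9.3
grasp_force: 59.5
gauge x,y,z -51.5 -1.6 43.8 yaw y 163.6 23.525
w10 in-view X 30.0 88.0 Y -45.0 45.0
  blue 4753 x [38.8 58.1 77.6] y [-20.7  36.6]
  red 899 x [45.8 61.1 77.1] y [-3.9  4.1]
   red [(-3, np.float64(45.2), np.float64(78.5), 215), (0, np.float64(45.2), np.float64(77.9), 251), (3, np.float64(45.2), np.float64(77.2), 308)]
t10 in-view X 30.0 140.0 Y -45.0 45.0
  green 25 x [96.3 97.7 99.1] y [-12.8  18.4]
  yellow 50 x [105.9 108.8 111.7] y [-13.9  17.9]
  blue 347 x [ 65.6  88.6 119.7] y [-22.  34.]
  red 67 x [49.7 68.7 89.5] y [-2.2  4.3]
   red [(-3, np.float64(53.9), np.float64(73.1), 4), (0, np.float64(48.9), np.float64(89.2), 24), (3, np.float64(50.3), np.float64(90.5), 24)]
```

```bash
python3 -m creep '{"translation":[[-0.2,0.06,0],[-0.38,0.11,0],[-0.38,0.11,0],[-0.38,0.11,0]],"delta_rot":[[0,0,0],[0,0,0],[0,0,0],[0,0,0]],"hand":[0.3,0.3,0.3,0.3]}'
python3 - <<'E'
from rd import *
gx();snap("wrist","w11")
for f in("w11",):rd(f)
E
```

```text
clock: 24.12
position: [569.2, 221.6, 43.9]
ee_rot: [-0.599, 0.801, -0.002, 0.004]
contact_force: [10.5, -5.6, -1.1]
gripper_width: 8.9
grasp_force: 59.4
gauge x,y,z -48.1 -1.7 43.9 yaw y 163.6 24.125
w11 in-view X 30.0 92.0 Y -45.0 45.0
  blue 4914 x [39.8 59.6 80.8] y [-20.7  36.6]
  red 915 x [48.5 64.1 80.5] y [-3.3  4.1]
   red [(-3, np.float64(48.0), np.float64(81.9), 213), (0, np.float64(47.7), np.float64(81.3), 258), (3, np.float64(47.7), np.float64(80.7), 315)]
```

```bash
python3 -m creep '{"translation":[[-0.15,0.04,0],[-0.3,0.09,0],[-0.44,0.13,0],[-0.44,0.13,0],[-0.44,0.13,0]],"delta_rot":[[0,0,0],[0,0,0],[0,0,0],[0,0,0],[0,0,0]],"hand":[0.3,0.3,0.3,0.3,0.3]}'
python3 - <<'E'
from rd import *
gx();snap("wrist","w12");snap("top","t12")
for f in("w12","t12"):rd(f)
E
```

```text
clock: 24.8
position: [565.7, 222.7, 43.9]
ee_rot: [-0.599, 0.801, -0.002, 0.005]
contact_force: [13.4, -8.0, -1.4]
gripper_width: 9.2
grasp_force: 59.3
gauge x,y,z -44.4 -1.7 43.9 yaw y 163.6 24.8
w12 in-view X 30.0 95.0 Y -44.0 45.0
  blue 5016 x [40.9 61.2 84.2] y [-20.6  36.6]
  red 895 x [51.9 67.4 84.1] y [-3.3  4.2]
   red [(-3, np.float64(51.3), np.float64(85.4), 209), (0, np.float64(51.3), np.float64(84.8), 258), (3, np.float64(51.3), np.float64(84.2), 299)]
t12 in-view X 30.0 140.0 Y -45.0 45.0
  yellow 50 x [105.9 108.8 111.7] y [-13.9  17.9]
  blue 345 x [ 65.6  88.3 119.7] y [-22.   33.9]
  red 68 x [55.5 74.2 96.6] y [-2.2  4.3]
   red [(-3, np.float64(60.3), np.float64(73.1), 3), (0, np.float64(55.3), np.float64(95.5), 24), (3, np.float64(54.8), np.float64(96.9), 25)]
```

The wrist reads about 6.1 mm and the top view about 6.3, with the bar covering the green band. Before opening, I relax the arm's push so the jaw isn't knocked on.

```bash
python3 -m creep '{"translation":[[0.2,-0.06,0],[0.4,-0.12,0],[0.55,-0.16,0],[0.55,-0.16,0]],"delta_rot":[[0,0,0],[0,0,0],[0,0,0],[0,0,0]],"hand":[0.3,0.3,0.3,0.3]}'
python3 - <<'E'
from rd import *
gx();snap("wrist","w13")
for f in("w13",):rd(f)
E
```

```text
clock: 25.4
position: [565.6, 222.4, 43.7]
ee_rot: [-0.599, 0.801, 0.0, 0.001]
contact_force: [-3.0, 1.0, 7.7]
gripper_width: 8.8
grasp_force: 61.0
gauge x,y,z -44.3 -1.5 43.7 yaw y 163.6 25.4
w13 in-view X 30.0 96.0 Y -45.0 45.0
  blue 5020 x [40.5 61.2 84.9] y [-21.   36.5]
  red 914 x [51.9 68.3 84.8] y [-3.6  4. ]
   red [(-3, np.float64(51.4), np.float64(86.1), 227), (0, np.float64(51.2), np.float64(85.5), 287), (3, np.float64(51.4), np.float64(84.8), 256)]
```

```bash
python3 -m creep '{"translation":[[0,0,0.3],[0,0,0.4],[0,0,0.4],[0,0,2],[0,0,5],[0,0,10],[0,0,14],[0,0,14]],"delta_rot":[[0,0,0],[0,0,0],[0,0,0],[0,0,0],[0,0,0],[0,0,0],[0,0,0],[0,0,0]],"hand":[1.6,4,4,4,4,4,4,4]}'
python3 -m creep '{"translation":[[4,-1,1],[4,-1,1],[4,-1,1]],"delta_rot":[[0,0,-10],[0,0,-20],[0,0,-30]],"hand":[4,4,4]}'
python3 - <<'E'
from rd import *
snap("wrist","w14");snap("top","t14");snap("side","s14")
for f in("w14","t14","s14"):rd(f)
I,D,c=load("w14");P=cloud(c,D);X=P[...,:2]@d+435.8;Y=P[...,:2]@n+371.16;Z=P[...,2]
m=(abs(Z-58)<6)&(abs(Y)<22)&(X>-6)&(X<46)&(D>0)
print("block zone n",m.sum(),"X",np.percentile(X[m],[2,98]),"Y",np.percentile(Y[m],[2,98]),"Z",np.median(Z[m]))
E
```

```text
clock: 26.45
position: [568.0, 222.7, 187.4]
ee_rot: [-0.599, 0.801, -0.001, 0.005]
contact_force: [-0.8, 0.0, -0.2]
gripper_width: 40.1
grasp_force: 0.0
clock: 26.82
position: [605.6, 211.1, 191.3]
ee_rot: [-0.368, 0.93, -0.0, -0.001]
contact_force: [0.6, -0.0, -0.3]
gripper_width: 40.0
grasp_force: 0.0
w14 in-view X 30.0 140.0 Y -45.0 45.0
  green 67 x [78.6 91.5 94.7] y [-23.8  17.3]
  yellow 383 x [100.  103.7 107.4] y [-15.4  16.8]
  blue 2625 x [ 50.4  74.  114.4] y [-23.1  29.7]
  red 504 x [52.4 76.  94.9] y [-11.2  11.5]
   red [(-15, np.float64(94.0), np.float64(94.8), 2), (-12, np.float64(93.1), np.float64(94.9), 7), (-9, np.float64(93.2), np.float64(95.0), 7), (-6, np.float64(93.1), np.float64(94.9), 7), (-3, np.float64(51.9), np.float64(94.9), 103), (0, np.float64(51.4), np.float64(95.0), 149), (3, np.float64(51.6), np.float64(94.8), 110), (6, np.float64(93.1), np.float64(95.0), 8), (9, np.float64(93.2), np.float64(95.0), 8), (12, np.float64(93.3), np.float64(95.1), 7), (15, np.float64(93.2), np.float64(95.0), 4)]
t14 in-view X 30.0 140.0 Y -45.0 45.0
  yellow 49 x [105.
[... 168 characters left out ...]
), 3), (0, np.float64(55.3), np.float64(95.5), 24), (3, np.float64(54.8), np.float64(96.9), 25)]
s14 in-view X 30.0 140.0 Y -45.0 45.0
  green 7 x [95.4 97.4 98. ] y [-24.6   2.5]
  yellow 74 x [100.2 107.4 111. ] y [-24.1   7.6]
  blue 443 x [ 66.   93.1 120.6] y [-44.4  13.1]
  red 93 x [53.3 72.1 95.4] y [-11.6  -1.3]
   red [(-15, np.float64(94.9), np.float64(95.4), 2), (-12, np.float64(96.0), np.float64(96.0), 1), (-9, np.float64(53.4), np.float64(95.5), 21), (-6, np.float64(52.8), np.float64(95.0), 29), (-3, np.float64(53.8), np.float64(94.0), 23), (0, np.float64(53.2), np.float64(65.6), 2)]
block zone n 1724 X [-4.89629623 45.73449538] Y [-14.91490638  18.61814926] Z 58.52331251114293
```

The cross bar sits at X≈94, which is the middle of the green band (92–96). All three views agree on a reading of about 6 mm. The block top is at z≈58.5 and the robot is clear, so I hand in.

```bash
python3 -c "from bench import job_done;print(job_done())"
```

```text
the job is handed in; nothing more can be done
None
```

I handed the job in at about 27 s of the 72 s allowed: the aluminium block is clamped in the gauge with the pointer at about 6 mm, mid-green. The robot is clear; I had no pass/fail result back, and I didn't re-measure the black block, bottle or screwdriver at the end.

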